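Wedge the drip stand's catch and take off the build platform

ROBOT

A 6-joint arm with a two-finger parallel gripper is mounted at the origin on a cart in front of the work surface, level with it; the furniture and walls round the work are solid. World frame = base frame: x ahead of the robot, y to its left, z up, the work surface at z = 0. Lengths are in m, angles in rad, forces in N, time in s.
With the tool pointing down it reaches from about 0.325 to 0.775 m from the base axis. Payload 5.5 kg.
Tool frame: the origin (TCP) lies on the centre line of the jaws, within the pads' length; the fingertips stand 17 mm ahead of it and the grasp point (between the pads) lies 2 mm behind it (manip.nose_length is the distance from the TCP to the fingertips, in m); z points along the fingers, y is the line along which they close (so a half turn about z gives the same grasp; the last joint's range is limited). The gripper opens to 85 mm and grips with 20 to 120 N. Pads are 22 mm wide; open, the fingers measure 114 mm over their backs; the gripper's body (76 mm by 85 mm) begins 54 mm behind the grasp point. The pads swing forward as they close: fully open they stand 13 mm farther back than shut.
Start: joints at [-1.27, 0.091, 1.231, -0, 1.82, -0.057], TCP at [0.21, -0.562, 0.248] pointing down, gripper open.
Joint ranges: [-2.87, 2.87], [-0.86, 2.18], [0.17, 2.46], [-1.51, 4.65], [0.06, 2.69], [-2.65, 2.65]. Speed limits (rad/s): [2.57, 2.57, 3.01, 3.14, 3.14, 3.14].

INTERFACE

Orientations are given as a unit quaternion [x, y, z, w].
In Python, from bench import manip gives the robot as it stands.
- The arm moves only by the tool step_arm, never from a script. Its argument "moves" is one flat list of numbers, 7 for each row, row after row: the shift along the world's x, y, z in units of 30 mm (1.0 is 30 mm), then the turn, a rotation vector about the world's x, y, z in units of 6 degrees (1.0 is 6 degrees), then the opening, from 0 (shut) to 1 (fully open). A call has 1 to 12 rows; each row shifts and turns the commanded pose from where the row before left it; what a row does not reach is not made up. A row lasts 1/8 s, in which the tool goes at most 62.5 mm and 10.7 degrees, less where a joint would pass 70% of its speed; a pose out of reach is approached as far as the arm can. A call is refused whole if a number of a shift passes 1 or a number of a turn 1, either way. A call with a gripper value outside its range is refused whole. The fingers move at their own pace and stop on an object; "newtons" is the grip in N (left out, the last holds). Time passes only in rows, so rows that do not move let the fingers close. It gives the time, the measured TCP pose, the force, the opening and the grip force at its end, in the units of the state.
- manip.state(): the state, without advancing time (a new reading comes with each control period).
- manip.camera(name): name is "side" or "top"; returns (picture, depth): 384x512x3 uint8, red, green, blue; 384x512 float32, m along the optical axis (not along the pixel's ray), 0 where there is no reading.
- manip.camera_params(name): a dict with "fx", "fy", "cx", "cy" (pixels), "world_from_camera" (4x4, takes a point from camera to world coordinates). Camera axes: x right, y down, z forward; pixel columns grow to the right and rows downward; lengths in m; the calibration is good to about 2 mm. A picture is of the moment at which its call begins. camera_params takes no time and is no camera call.
- manip.job_done(): hands the job in; it is judged then, once.
Trained networks look in the newest picture that a camera, given by its name, has taken for a name from the list of things; names that differ only in an ending like _2 or _b are one class to them, and where a whole thing is asked for, a point or a joint stands for the part that bears it (a point fixed in the world has none). Each returns a list of dicts, best first, with "confidence" (0 to 1); they miss things now and then, are a little off and sometimes report something else, mostly with a low value. They report only what shows in the picture. A call takes as long as a camera call.
- manip.search_frame(camera, label): "extent" ([centre column, centre row, width, height] in pixels, round what is visible of it).
- manip.landmark_of(camera, label): "location" ([row, column] in pixels: a listed point, or the origin of a listed thing).
The state is a dict: "clock": time; "qpos": joint angles; "joint_velocities": joint speeds; "effort": joint torques, N m; "tool_pos": TCP position; "orientation": TCP orientation; "wrist_force": force on the tool from outside, world axes, zero at the start; "wrist_torque": the same for the moment, N m; "finger_gap": finger opening in m; "grasp_force": force on a finger pad.
Only numpy, scipy, OpenCV 4.12 (cv2) and the standard library are available. Lean on these libraries where they do the work, as an engineer would, in place of code of your own. Each camera call takes 0.05 s, during which the arm holds its last target. There are 200 camera calls.

TASK

Slide the orange wedge, thin end first and flat side against the steel rib, from the left into the gap at the foot of the drip stand's sprung catch (red tab), gently, until its shoulder stops against the catch, and let go, so that the wedge alone keeps the catch back. Then take the aluminium build platform off the stand (slide it a little up the slope, out from under the lower lips, and lift it) and set it down flat in the middle of the paper-lined steel tray, without dropping it. Leave the wedge holding the catch open, because the platform goes back on later, and leave the timer, the jar and the bottle where they are.

Things in the scene. Friction and masses are not known exactly. Their poses are not given: they have to be found in the camera images.
- drip_stand: sheet-metal drip stand with blue sides and a white sloping deck, fixed, 165 mm wide (its y), about 160 mm deep (its x), rising away from the robot; origin on the worktop below the middle of its deck, x to its high rear, z up
- deck: the stand's slotted white deck, tilted 30 degrees. Frame: x up the slope, y level, to the left seen from the robot, z square out of the deck (30 degrees from vertical, leaning to the robot); origin on the deck's surface under the middle of the platform, 64 mm above the worktop. Surface: x from -69 to 77, y from -80 to 80 mm, beyond it 2 mm lower up to x = 102. Axes and sizes called 'deck' below are in this frame
- lips (a point): point on the deck midway between two grey lips at its low end (lips at deck y = -28 and 28, each 26 mm wide, 21 mm high; axes as the deck's). They reach 4 mm over the platform's lower edge, 2 mm above it. Four side pegs 10 mm high guide the platform with 2.5 mm to spare on each side
- channel (a point): mouth of the gap that the wedge enters, on the deck's surface at the left side of the catch (deck x 72, y 37, z 0 mm; axes as the deck's). Closed, the gap is 8 mm wide in deck x, between the guide rib and the catch's shank, and open 22 mm upward. It is entered from the left, moving along deck -y
- rib (a point): left end of the steel guide rib, on its uphill face at the deck's surface (deck x 68, y 78 mm; axes as the deck's). The rib is 6 mm thick, 5 mm high and runs from here along deck -y for 140 mm; its uphill face is the straight near wall of the gap. The wedge's flat side runs along it
- catch (a joint): angle of the sprung steel catch with the red thumb tab, rad: 0 closed, grows as its head swings up the slope, stop at 0.6. It springs shut when let go. With the wedge's thick part behind it, it reads about 0.35 and the platform is free; below 0.25 it is not. The spring presses on the wedge with 3 N at first, 7 N when open; driving the wedge in takes about 5 to 15 N
- catch_shank (a point): middle of the near face of its shank 9 mm above the deck (deck x 76, y 22, z 9 when closed; there the face overhangs, when open it is square to the deck). The shank is 30 mm wide (deck y 7 to 37), hinged 25 mm below the deck on a pin along deck y. Its nose reaches 3 mm over the platform's upper edge, a tooth stands 2 mm behind that edge; the tab's top is 47 mm above the deck
- wedge: orange printed wedge lying on the worktop, 142 mm long, 70 g; origin under the middle of its handle, x towards the thin tip, z up. Handle: x -24 to 24, y -12 to 12, z 7 to 38, on the blade. Blade 8 mm high, flat side at y = -12; thick part x -24 to 58, 19 mm thick (y -12 to 7), then a taper. In the gap its x points along deck -y, its y up the slope, its underside on the deck
- wedge_handle (a point): middle of the wedge's handle, 19 mm above its underside, the part to grasp: 24 mm across the wedge's y; axes as the wedge's. The handle's step beside the blade (x = 24, y 7 to 12, z 7 to 38) is the shoulder, which at the end stands against the left side of the catch's shank
- wedge_tip (a point): middle of the wedge's thin tip, 118 mm from the handle's middle (wedge x 118, y -9.5, z 4 mm), 2 mm thick in y at its rounded end and 8 mm high; it thickens to 19 mm over 60 mm
- platform: washed aluminium build platform, plate 100 (its x, up the slope) by 92 by 14 mm with a grey clamp block; origin at the centre of the plate's underside, z out of the plate; about 0.3 to 0.45 kg. On the stand its origin lies at the deck's origin. With the catch open, slide it 6 to 8 mm up the slope, out from under the lips, then lift it square off the deck
- platform_block (a point): centre of the platform's clamp block, 34 mm above the plate's underside: 44 mm (its x) by 30 mm (its y, the way to grasp it), from 14 to 54 mm above the underside (a 4 mm screw head on top); a black knob sticks out 16 mm from its lower (-x) face; axes as the platform's
- tray: open steel tray lined with paper, fixed, 160 (its x) by 180 (its y) mm, rim 21 mm high; origin under its centre on the worktop; the inner floor lies 3 mm above the worktop
- lab_timer: white lab timer lying on the worktop, 58 x 62 x 19 mm, to be left alone
- amber_jar: amber glass jar, 52 mm across, 82 mm high, standing behind the stand, to be left alone
- resin_bottle: dark bottle with a blue cap, 70 mm across, 186 mm high, standing behind the stand, to be left alone

How it is judged:
On the way, in this order (a step that is already met when the one before it is completed fails the run):
1. the wedge alone holds the catch back, hands off, the platform still in its place (value of joint catch above 0.27 rad and contact force between wedge and drip_stand above 1 N and y of wedge in the frame of deck below 0.068 m and contact force between the fingers and wedge below 0.1 N and contact force between each of the arm, the fingers and drip_stand below 0.1 N and distance between platform and deck below 0.02 m), for 0.3 s.
2. the platform is lifted off the stand in the gripper while the wedge holds the catch (value of joint catch above 0.27 rad and contact force between wedge and drip_stand above 1 N and y of wedge in the frame of deck below 0.068 m and distance between platform and deck above 0.06 m and contact force between the fingers and platform above 1 N and contact force between platform and drip_stand below 0.1 N), for 0.1 s.
3. the platform is set down in the tray, not dropped: it stands on the tray while still held (x of platform in the frame of tray between -0.03 and 0.03 m and y of platform in the frame of tray between -0.035 and 0.035 m and z of platform in the frame of tray below 0.02 m and angle between platform's own z axis and vertical below 0.2 rad and contact force between the fingers and platform above 1 N and contact force between platform and tray above 0.3 N), for 0.02 s.
At the end, for the whole second after the job is handed in: The platform rests flat on the tray's floor, released, its centre within 30 mm (tray x) and 35 mm (tray y) of the tray's; the wedge, driven home to within 7 mm of its shoulder, alone keeps the catch open (angle over 0.27); all is at rest; timer, jar and bottle moved less than 20 mm (x of platform in the frame of tray between -0.03 and 0.03 m and y of platform in the frame of tray between -0.035 and 0.035 m and z of platform in the frame of tray below 0.008 m and angle between platform's own z axis and vertical below 0.06 rad and value of joint catch above 0.27 rad and contact force between wedge and drip_stand above 1 N and y of wedge in the frame of deck below 0.068 m and linear speed of each of platform, wedge below 0.01 m/s and distance of drip_stand from where it was at the start of the episode below 0.005 m and distance of each of lab_timer, amber_jar, resin_bottle from where it was at the start of the episode below 0.02 m); the robot touches nothing.
It fails at once if the wedge is forced: more than 80 N between wedge and stand (contact force between wedge and drip_stand above 80 N).
It fails at once if the platform is wrenched against the stand: more than 90 N (contact force between platform and drip_stand above 90 N).
It fails at once if the timer, the jar or the bottle is shifted by 20 mm or more (distance of any of lab_timer, amber_jar, resin_bottle from where it was at the start of the episode above 0.02 m).
It also fails if it takes over 61 s, if anything falls off the work surface, if the arm or the gripper's body presses on something with over 40 N, if the wrist force passes 120 N, or if a joint passes its speed limit or range.

## Working session

There is one attempt and no reset: what is moved stays moved. The work goes in short steps, Python scripts to look and compute and a tool call to move; the robot and the scene stay as the last step left them, time stands still between calls to the robot, and variables do not carry over. Pictures are saved under pics/ and viewed, at most 10 in all, crops included, and the job is handed in when it is done.

Besides the shell and the picture viewer there is one more tool, called after "Emit:" as name(argument=value, ...) on one line, values as JSON. step_arm: Moves the arm, as the interface text tells. Its arguments: {"type":"object","properties":{"moves":{"type":"array","items":{"type":"number"}},"newtons":{"type":"number"}},"required":["moves"]}

```bash
mkdir -p pics; ls; cat > h.py <<'E'
from bench import manip
import numpy as np, cv2
from scipy.spatial.transform import Rotation as R
def ray(cam,rc):
    p=manip.camera_params(cam);T=np.array(p["world_from_camera"])
    d=T[:3,:3]@np.array([(rc[1]-p["cx"])/p["fx"],(rc[0]-p["cy"])/p["fy"],1.]);return T[:3,3],d
def dep(cam,D,rc):
    r,c=int(round(rc[0])),int(round(rc[1]));o,d=ray(cam,rc)
    w=D[max(0,r-1):r+2,max(0,c-1):c+2];w=w[w>0]
    return o+d*np.median(w) if w.size else None
def cloud(cam,D):
    p=manip.camera_params(cam);T=np.array(p["world_from_camera"])
    v,u=np.mgrid[:D.shape[0],:D.shape[1]]
    P=np.stack([(u-p["cx"])/p["fx"]*D,(v-p["cy"])/p["fy"]*D,D],-1)
    P=P@T[:3,:3].T+T[:3,3];P[D<=0]=np.nan;return P
def tri(a,b):
    (o1,d1),(o2,d2)=a,b
    A=np.stack([d1,-d2],1);s=np.linalg.lstsq(A,o2-o1,rcond=None)[0]
    p,q=o1+d1*s[0],o2+d2*s[1];return (p+q)/2,np.linalg.norm(p-q)
def proj(cam,P):
    p=manip.camera_params(cam);T=np.linalg.inv(np.array(p["world_from_camera"]))
    q=T[:3,:3]@np.asarray(P)+T[:3,3];return [q[0]/q[2]*p["fx"]+p["cx"],q[1]/q[2]*p["fy"]+p["cy"]]
E
python3 - <<'E'
from h import *
np.set_printoptions(precision=4,suppress=True)
pics={}
for c in("top","side"):
    im,D=manip.camera(c);pics[c]=D;cv2.imwrite(f"pics/{c}0.png",im[:,:,::-1])
    np.save(f"{c}0.npy",D)
for l in "drip_stand deck lips channel rib catch_shank wedge wedge_handle wedge_tip platform platform_block tray lab_timer amber_jar resin_bottle".split():
    L={}
    for c in("top","side"):
        r=manip.landmark_of(c,l)
        if r: L[c]=r[0]["location"];print(l,c,np.array(L[c]),round(r[0]["confidence"],2),dep(c,pics[c],L[c]))
    if len(L)==2: print("   tri",*tri(ray("top",L["top"]),ray("side",L["side"])))
s=manip.state();print(s)
for c in("top","side"):print(np.array(manip.camera_params(c)["world_from_camera"]))
E
```

```text
pics
drip_stand top [205.8 344.8] 0.79 [ 0.5062 -0.3471  0.0826]
drip_stand side [184.9 303.5] 0.94 [ 0.4733 -0.2903  0.0434]
   tri [ 0.5081 -0.3623 -0.0046] 0.007858081055952442
deck top [206.  354.2] 0.59 [ 0.504  -0.3702  0.1111]
deck side [166.8 305.2] 0.88 [ 0.4918 -0.3395  0.0747]
   tri [ 0.5084 -0.3805  0.0506] 0.0013849908646261034
lips top [222.2 351.5] 0.88 [ 0.457  -0.3653  0.0902]
lips side [171.7 320.3] 0.98 [ 0.4552 -0.3708  0.0524]
   tri [ 0.4571 -0.3724  0.0512] 0.0023467509108122593
channel top [182.7 338.8] 0.68 [ 0.5732 -0.3263  0.1066]
channel side [154.6 281.3] 0.94 [ 0.565  -0.3259  0.1035]
   tri [ 0.5705 -0.3287  0.1012] 0.007398737062476723
rib top [188.7 325.9] 0.77 [ 0.5558 -0.2888  0.1009]
rib side [160.5 277.5] 0.59 [ 0.5615 -0.2949  0.0989]
   tri [ 0.5566 -0.288   0.1033] 0.002310121415639261
catch_shank top [184.7 343.4] 0.73 [ 0.5661 -0.3381  0.1181]
catch_shank side [146.  282.6] 0.46 [ 0.5847 -0.3732  0.1071]
   tri [ 0.5657 -0.3364  0.1272] 0.0013040223544959798
wedge top [216.2 241.4] 0.6 [ 0.4756 -0.0348  0.0388]
wedge side [244.6 258.3] 0.63 
[... 1454 characters left out ...]
locities': array([-0.0006,  0.0021,  0.0004, -0.    , -0.0009, -0.0004]), 'effort': array([  0.    , -45.8456, -41.8083,  -0.    ,   0.0008,   0.    ]), 'tool_pos': array([ 0.2101, -0.562 ,  0.2483]), 'orientation': array([ 0.984 ,  0.1779, -0.    ,  0.    ]), 'wrist_force': array([ 0.1348, -0.0272, -0.789 ]), 'wrist_torque': array([-0.0152,  0.0017, -0.0168]), 'grasp_force': 0.0, 'finger_gap': 0.08543717478325576}
[[ 0.0052 -0.9966  0.0816  0.4115]
 [-0.9997 -0.0033  0.0226 -0.1134]
 [-0.0222 -0.0817 -0.9964  1.5813]
 [ 0.      0.      0.      1.    ]]
[[-0.8654 -0.2532  0.4325  0.063 ]
 [-0.501   0.462  -0.7318  0.6756]
 [-0.0145 -0.8499 -0.5267  0.6747]
 [ 0.      0.      0.      1.    ]]
```

```bash
python3 - <<'E'
import cv2
t=cv2.imread("pics/top0.png");s=cv2.imread("pics/side0.png")
cv2.imwrite("pics/a.png",cv2.resize(t[130:280,140:400],(780,450),interpolation=cv2.INTER_CUBIC))
cv2.imwrite("pics/b.png",cv2.resize(s[100:350,130:390],(624,600),interpolation=cv2.INTER_CUBIC))
E
```

```text
(no output)
```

View pics/a.png

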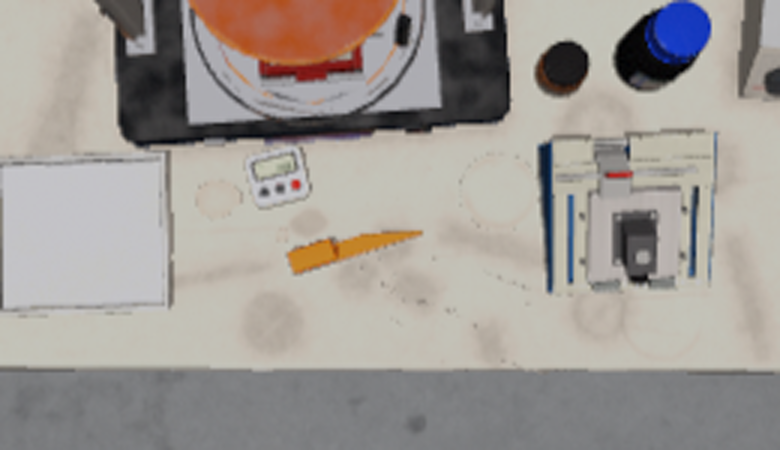

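View pics/b.png

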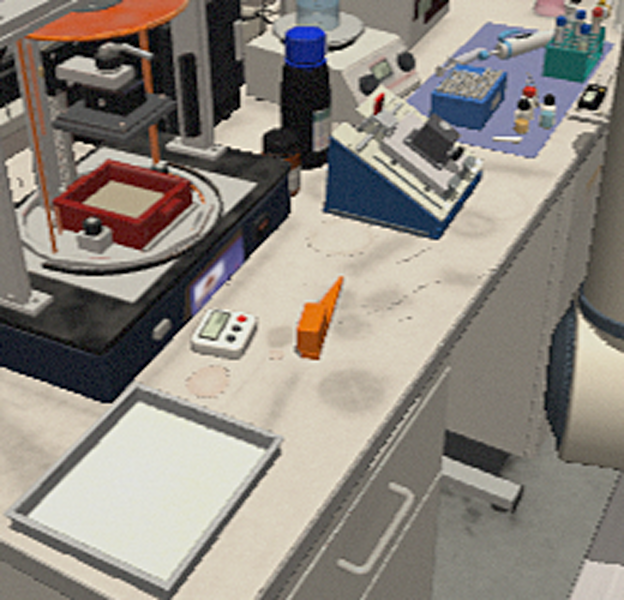

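```bash
cat > fit.py <<'E'
from h import *
from scipy.optimize import minimize, least_squares
np.set_printoptions(precision=4,suppress=True)
# wedge silhouette
def prism(poly,z0,z1): return np.array([[x,y,z] for x,y in poly for z in(z0,z1)])/1000
WP=[prism([(-24,-12),(24,-12),(24,12),(-24,12)],7,38),prism([(-24,-12),(58,-12),(58,7),(-24,7)],0,8),prism([(58,-12),(118,-12),(118,-10),(58,7)],0,8)]
def sil(cam,Tw,parts,S=8):
    m=np.zeros((384,512),np.float32);p=[np.array([proj(cam,Tw[:3,:3]@v+Tw[:3,3]) for v in q]) for q in parts]
    a=np.concatenate(p);u0,v0=(a.min(0)-6).astype(int);u1,v1=(a.max(0)+6).astype(int)
    b=np.zeros(((v1-v0)*S,(u1-u0)*S),np.uint8)
    for q in p:
        h=cv2.convexHull((((q+.5-[u0,v0])*S-.5)*16).round().astype(np.int32));cv2.fillConvexPoly(b,h,255,shift=4)
    m[v0:v1,u0:u1]=cv2.resize(b,(u1-u0,v1-v0),interpolation=cv2.INTER_AREA)/255.;return m
def orange(im,box):
    f=im.astype(np.float32);s=(f[...,0]-f[...,2])/np.maximum(f[...,0],30)
    m=np.clip((s-.2)/.5,0,1);o=np.zeros_like(m);r0,r1,c0,c1=box;o[r0:r1,c0:c1]=m[r0:r1,c0:c1];return o
def pose(x,y,yaw,z=0):
    T=np.eye(4);T[:3,:3]=R.from_euler('z',yaw).as_matrix();T[:3,3]=x,y,z;return T
E
python3 - <<'E'
from fit import *
ob={}
for c,box in(("top",(200,230,230,290)),("side",(208,256,245,285))):
    ob[c]=orange(cv2.imread(f"pics/{c}0.png")[:,:,::-1],box);print(c,ob[c].sum())
for cams in(("top",),("side",),("top","side")):
    f=lambda q:sum(((sil(c,pose(q[0]/1e3,q[1]/1e3,q[2]/100),WP)-ob[c])**2).sum() for c in cams)
    r=minimize(f,[474,-38,-137],method="Nelder-Mead",options=dict(initial_simplex=[[474,-38,-137],[484,-38,-137],[474,-28,-137],[474,-38,-127]],xatol=.05,fatol=.01))
    print(cams,r.x,r.fun,f([474,-38,-137]))
# stand
y0=0
for c in("top","side"):
    P=cloud(c,np.load(f"{c}0.npy")).reshape(-1,3)
    Dk=R.from_euler('y',-30,degrees=True).as_matrix()
    Q=(P-[.5045,-.370,.064])@Dk
    m=np.all(np.abs(Q[:,:2])<.12,1)&(Q[:,2]>-.02)&(Q[:,2]<.07)
    q=Q[m]*1000
    print(c,len(q),np.histogram(q[:,2],np.arange(-20,70,2))[0])
    np.save(f"q_{c}.npy",q)
    d=q[(abs(q[:,2])<5)]
    A=np.c_[d[:,:2],np.ones(len(d))];k=np.linalg.lstsq(A,d[:,2],rcond=None)[0];print(k,(d[:,2]-A@k).std())
E
```

```text
top 245.03343
side 314.8722
('top',) [ 480.4071  -41.5291 -125.4001] 7.623593330383301 225.66841Traceback (most recent call last):
  File "<stdin>", line 7, in <module>
    res = _minimize_neldermead(fun, x0, args, callback, bounds=bounds,
                               **options)
    fxr = func(xr)
    fx = function(np.copy(x), *(wrapper_args + args))
  File "<stdin>", line 6, in <lambda>
  File "<stdin>", line 6, in <genexpr>
  File "fit.py", line 8, in sil
    m=np.zeros((384,512),np.float32);p=[np.array([proj(cam,Tw[:3,:3]@v+Tw[:3,3]) for v in q]) for q in parts]
                                                  ~~~~^^^^^^^^^^^^^^^^^^^^^^^^^^
  File "h.py", line 21, in proj
    p=manip.camera_params(cam);T=np.linalg.inv(np.array(p["world_from_camera"]))
ValueError: time passes only in moves, steps and waits
```

```bash
python3 - <<'E'
s=open('h.py').read().replace('manip.camera_params(','CP(')
s=s.replace('def ray','import functools\n@functools.lru_cache\ndef CP(c):\n    return manip.camera_params(c)\ndef ray',1)
open('h.py','w').write(s)
E
python3 - <<'E'
from fit import *
ob={}
for c,box in(("top",(200,230,230,290)),("side",(208,256,245,285))):
    ob[c]=orange(cv2.imread(f"pics/{c}0.png")[:,:,::-1],box);print(c,ob[c].sum())
for cams in(("top",),("side",),("top","side")):
    f=lambda q:sum(((sil(c,pose(q[0]/1e3,q[1]/1e3,q[2]/100),WP)-ob[c])**2).sum() for c in cams)
    s=np.array([478,-40,-127.]);r=minimize(f,s,method="Nelder-Mead",options=dict(initial_simplex=s+np.r_[np.zeros((1,3)),8*np.eye(3)],xatol=.05,fatol=.01))
    print(cams,r.x,r.fun)
for c in("top","side"):
    P=cloud(c,np.load(f"{c}0.npy")).reshape(-1,3)
    Dk=R.from_euler('y',-30,degrees=True).as_matrix()
    Q=(P-[.5045,-.370,.064])@Dk
    m=np.all(np.abs(Q[:,:2])<.12,1)&(Q[:,2]>-.02)&(Q[:,2]<.07)
    q=Q[m]*1000
    print(c,len(q),np.histogram(q[:,2],np.arange(-20,70,2))[0])
    for lo,hi in((-5,5),(11,18)):
        d=q[(q[:,2]>lo)&(q[:,2]<hi)]
        A=np.c_[d[:,:2],np.ones(len(d))];k=np.linalg.lstsq(A,d[:,2],rcond=None)[0];print(k,(d[:,2]-A@k).std(),np.percentile(d[:,:2],[1,50,99],axis=0))
E
```

```text
top 245.03343
side 314.8722
('top',) [ 480.4499  -41.5085 -125.417 ] 7.6482439041137695
('side',) [ 479.763   -44.1553 -124.3399] 13.530841827392578
('top', 'side') [ 479.7491  -43.2226 -124.1887] 28.96141242980957
top 3389 [114  97  93  93 105 114 118 244 290 307 285 207 118  87  96 111 141 176
 122  78  47  31  28  20  25  23   8   4   5   5   9  11  16  20  12  21
  30  32  23  16   7   0   0   0]
[ 0.0026  0.0161 -0.678 ] 2.4752481136569697 [[-118.7734  -78.3352]
 [  46.0407    2.5176]
 [ 103.6471   90.1785]]
[-0.0011  0.0052 14.5162] 1.8535307799035012 [[-53.7934 -41.6031]
 [ 11.6539  17.6157]
 [ 79.9157  50.5623]]
side 2558 [104 102 105  96  96  89  83 117 171 210 234 177  62  35  36  42 111 181
  80  47  31  31  13  29  33  22  12  11  18  17  13  14  15  16  14  11
  28  35  13   3   1   0   0   0]
[ 0.0005  0.0189 -0.8095] 2.2883973548457734 [[-119.4257  -80.3339]
 [  25.739    55.4867]
 [ 103.9873   91.1114]]
[-0.0026  0.0106 14.406 ] 1.5776234174359822 [[-54.102  -41.4373]
 [  3.1807  23.675 ]
 [ 74.4912  51.3055]]
```

```bash
cat >> fit.py <<'E'
def box(x0,x1,y0,y1,z0,z1): return prism([(x0,y0),(x1,y0),(x1,y1),(x0,y1)],z0,z1)
TILT=R.from_euler('y',-30,degrees=True).as_matrix()
def dpose(x,y,yaw,z=.064):
    T=np.eye(4);T[:3,:3]=R.from_euler('z',yaw).as_matrix()@TILT;T[:3,3]=x,y,z;return T
E
python3 - <<'E'
from fit import *
im={c:cv2.imread(f"pics/{c}0.png").astype(np.float32) for c in("top","side")}
plate=[box(-50,50,-46,46,0,14)];blk=[box(-22,22,-15,15,14,54),box(-38,-22,-6,6,28,40)];ptop=[box(-50,50,-46,46,13.9,14)]
deck=[box(-69,77,-80,80,-.1,0)];deckl=[box(-69,102,-80,80,-2.1,-2)]
catch=[box(50,84,5,39,0,47)]
def cost(q,cams,full=False):
    T=dpose(q[0]/1e3,q[1]/1e3,q[2]/100);J=0
    for c in cams:
        b=sil(c,T,blk);p=sil(c,T,ptop);pe=sil(c,T,plate);d=np.maximum(sil(c,T,deck),sil(c,T,deckl));k=sil(c,T,catch)
        g=sil(c,T,[box(-85,106,-95,95,-5,14)])
        w=np.stack([b,np.clip(p-b,0,1),np.clip(pe-np.maximum(b,p),0,1),np.clip(d-np.maximum(pe,b),0,1)],-1)
        w=np.concatenate([w,np.clip(np.maximum(g,b)-w.sum(-1),0,1)[...,None]],-1)
        V=(np.maximum(g,b)>0)&(k<.01)
        A=w[V];Y=im[c][V];M=np.linalg.lstsq(A,Y,rcond=None)[0];r=np.abs(Y-A@M);J+=np.minimum(r,60).sum()/3/255
        J+=0
        if full: print(c,M.round())
    return J
for cams in(("top",),("side",),("top","side")):
  for s in([504,-370,0.],[508,-363,4.]):
    s=np.array(s);r=minimize(cost,s,args=(cams,),method="Nelder-Mead",options=dict(initial_simplex=s+np.r_[np.zeros((1,3)),6*np.eye(3)],xatol=.05,fatol=.005))
    print(cams,r.x,r.fun)
cost(r.x,("top","side"),True)
T=dpose(r.x[0]/1e3,r.x[1]/1e3,r.x[2]/100)
E=[]
for c,(r0,r1,c0,c1) in(("top",(165,235,310,390)),("side",(125,205,260,340))):
    s=7;I=cv2.resize(im[c][r0:r1,c0:c1],None,fx=s*.7,fy=s*.7,interpolation=cv2.INTER_CUBIC).clip(0,255).astype(np.uint8);k=s*.7
    def L(pts,col):
        u=[((np.array(proj(c,T[:3,:3]@(np.array(p)/1e3)+T[:3,3]))-[c0,r0]+.5)*k).round().astype(int) for p in pts]
        cv2.polylines(I,[np.array(u)],False,col,1)
    for x0,x1,y,z in((-50,50,46,14),(-22,22,15,54),(-69,102,80,-1)):
        L([(x0,-y,z),(x1,-y,z),(x1,y,z),(x0,y,z),(x0,-y,z)],(0,0,255))
    L([(68,78,0),(68,-62,0)],(0,255,0));L([(72,37,0),(72,7,0)],(255,0,255));L([(76,37,9),(76,7,9)],(255,0,0));L([(-50,-28,14),(-50,28,14)],(255,255,0))
    E.append(I[:343,:392])
cv2.imwrite("pics/c.png",np.hstack([e[:343] for e in E]))
E
```

```text
('top',) [ 509.392  -371.1365  -13.6182] 315.7091979980469
('top',) [ 509.9921 -362.9835    5.2122] 336.0523376464844
('side',) [ 507.3426 -371.6881    8.2867] 330.876708984375
('side',) [ 377.327  -557.7891  238.7556] 82.88823699951172
('top', 'side') [ 504.9055 -370.2272    5.284 ] 681.0899658203125Traceback (most recent call last):
  File "<stdin>", line 20, in <module>
    res = _minimize_neldermead(fun, x0, args, callback, bounds=bounds,
                               **options)
    fxe = func(xe)
    fx = function(np.copy(x), *(wrapper_args + args))
  File "<stdin>", line 9, in cost
  File "fit.py", line 13, in sil
    m[v0:v1,u0:u1]=cv2.resize(b,(u1-u0,v1-v0),interpolation=cv2.INTER_AREA)/255.;return m
    ~^^^^^^^^^^^^^
ValueError: could not broadcast input array from shape (76,70) into shape (76,67)
```

```bash
cat > st.py <<'E'
from fit import *
im={c:cv2.imread(f"pics/{c}0.png").astype(np.float32) for c in("top","side")}
plate=[box(-50,50,-46,46,0,14)];blk=[box(-22,22,-15,15,14,54),box(-38,-22,-6,6,28,40)];ptop=[box(-50,50,-46,46,13.9,14)]
deck=[box(-69,102,-80,80,-.1,0)]
T0=dpose(.506,-.370,.05)
W={c:(sil(c,T0,[box(-66,74,-70,70,0,14)]+blk)>.5)&(sil(c,T0,[box(46,90,3,41,0,52)])<.01) for c in im}
def cost(q,cams):
    T=dpose(q[0]/1e3,q[1]/1e3,q[2]/100);J=0
    for c in cams:
        b=sil(c,T,blk);p=sil(c,T,ptop);pe=sil(c,T,plate)
        w=np.stack([b,np.clip(p-b,0,1),np.clip(pe-np.maximum(b,p),0,1)],-1)
        w=np.concatenate([w,np.clip(1-w.sum(-1),0,1)[...,None]],-1)
        A=w[W[c]];Y=im[c][W[c]];M=np.linalg.lstsq(A,Y,rcond=None)[0];r=np.abs(Y-A@M);J+=np.minimum(r,60).sum()/3/255
    return J
def overlay(T,name,im=im):
    E=[]
    for c,(r0,r1,c0,c1) in(("top",(165,235,310,390)),("side",(125,205,260,340))):
        k=4.9;I=cv2.resize(im[c][r0:r1,c0:c1].astype(np.float32),None,fx=k,fy=k,interpolation=cv2.INTER_CUBIC).clip(0,255).astype(np.uint8)
        def L(pts,col):
            u=[((np.array(proj(c,T[:3,:3]@(np.array(p)/1e3)+T[:3,3]))-[c0,r0]+.5)*k).round().astype(int) for p in pts]
            cv2.polylines(I,[np.array(u)],False,col,1)
        for x0,x1,y,z in((-50,50,46,14),(-22,22,15,54),(-69,102,80,-1)):
            L([(x0,-y,z),(x1,-y,z),(x1,y,z),(x0,y,z),(x0,-y,z)],(0,0,255))
        L([(68,78,5),(68,-62,5)],(0,255,0));L([(76,37,9),(76,7,9)],(255,0,0));L([(-50,-28,0),(-50,28,0)],(255,255,0))
        E.append(I[:343,:392])
    cv2.imwrite(f"pics/{name}.png",np.hstack(E))
E
python3 - <<'E'
from st import *
for cams in(("top",),("side",),("top","side")):
  for s in([504,-370,2.],[508,-365,6.]):
    s=np.array(s);r=minimize(cost,s,args=(cams,),method="Nelder-Mead",options=dict(initial_simplex=s+np.r_[np.zeros((1,3)),4*np.eye(3)],xatol=.05,fatol=.005))
    print(cams,r.x,r.fun)
overlay(dpose(r.x[0]/1e3,r.x[1]/1e3,r.x[2]/100),"c")
E
```

```text
('top',) [ 506.1875 -366.7738    1.6172] 146.46685791015625
('top',) [ 508.336  -365.2937    6.1154] 149.74928283691406
('side',) [ 505.434  -368.3999    7.8874] 140.92088317871094
('side',) [ 504.8812 -367.5178   10.0252] 141.00613403320312
('top', 'side') [ 504.3381 -365.734     9.6337] 294.65960693359375
('top', 'side') [ 504.9856 -364.7483   11.1604] 294.6751708984375
```

View pics/c.png

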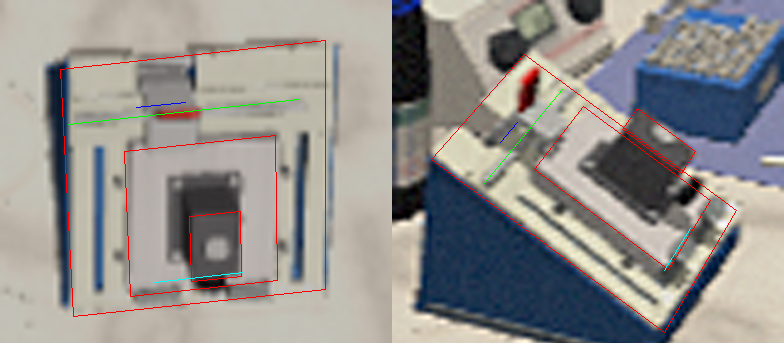

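```bash
cat >> st.py <<'E'
T0=dpose(.506,-.368,.04)
ex=[box(-38,40,-30,30,14,62)];ex2=[box(46,90,3,41,0,52)];ex3=[box(-66,-46,-43,-13,0,23)];ex4=[box(-66,-46,13,43,0,23)]
W={c:(sil(c,T0,[box(-62,62,-58,58,0,14)])>.5) for c in im}
for c in im:
    for e in(ex,ex2,ex3,ex4): W[c]&=sil(c,T0,e)<.01
E
python3 - <<'E'
from st import *
I={c:im[c].copy() for c in im}
for c in I: I[c][~W[c]]*=.4
res=[]
for cams in(("top",),("side",),("top","side")):
  for s in([503,-370,1.],[508,-365,6.]):
    s=np.array(s);r=minimize(cost,s,args=(cams,),method="Nelder-Mead",options=dict(initial_simplex=s+np.r_[np.zeros((1,3)),4*np.eye(3)],xatol=.05,fatol=.005))
    print(cams,r.x,r.fun)
overlay(dpose(r.x[0]/1e3,r.x[1]/1e3,r.x[2]/100),"d")
E
```

```text
('top',) [ 504.5104 -367.3105    4.9561] 35.71210479736328
('top',) [ 504.2864 -367.3173    5.4544] 35.72645950317383
('side',) [ 504.1097 -370.2016    3.8052] 20.987876892089844
('side',) [ 513.2225 -375.5965    4.6212] 20.892614364624023
('top', 'side') [ 503.6508 -368.5668    6.6251] 58.96236801147461
('top', 'side') [ 512.8633 -373.3322    9.0388] 66.14179992675781
```

View pics/d.png

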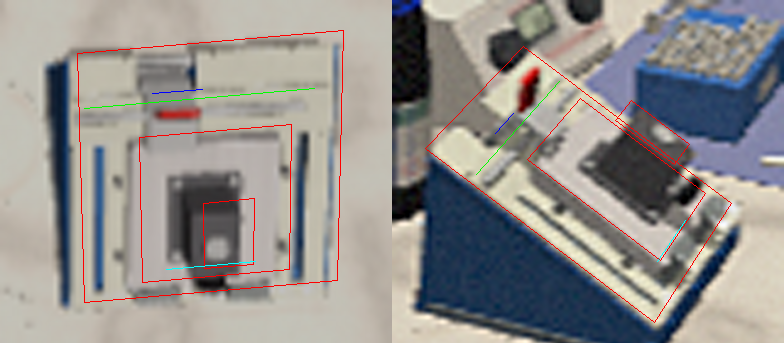

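Emit:
step_arm(moves=[0.5, 0.96, 0, 0, 0, 0.82, 0.6, 0.5, 0.96, 0, 0, 0, 0.82, 0.6, 0.5, 0.96, 0, 0, 0, 0.82, 0.6, 0.5, 0.96, 0, 0, 0, 0.82, 0.6, 0.5, 0.96, 0, 0, 0, 0.82, 0.6, 0.5, 0.96, 0, 0, 0, 0.82, 0.6, 0.5, 0.96, 0, 0, 0, 0.82, 0.6, 0.5, 0.96, 0, 0, 0, 0.82, 0.6, 0.5, 0.96, 0, 0, 0, 0.82, 0.6, 0.5, 0.96, 0, 0, 0, 0.82, 0.6, 0.5, 0.96, 0, 0, 0, 0.82, 0.6, 0.5, 0.96, 0, 0, 0, 0.82, 0.6], newtons=60)

```text
clock: 3.1
tool_pos: [0.3905, -0.2154, 0.2485]
orientation: [0.768, 0.641, 0.0, 0.0]
wrist_force: [0.4, 0.4, -0.0]
finger_gap: 0.051
grasp_force: 0.0
```

Emit:
step_arm(moves=[0.5, 0.96, -0.9, 0, 0, 0.8, 0.6, 0.5, 0.96, -0.9, 0, 0, 0.8, 0.6, 0.5, 0.96, -0.9, 0, 0, 0.8, 0.6, 0.5, 0.96, -0.9, 0, 0, 0.8, 0.6, 0.5, 0.96, -0.9, 0, 0, 0.8, 0.6, 0.5, 0.96, -0.9, 0, 0, 0.8, 0.6, 0, 0, 0, 0, 0, 0, 0.6, 0, 0, 0, 0, 0, 0, 0.6])

```text
clock: 4.1
tool_pos: [0.4802, -0.044, 0.087]
orientation: [0.586, 0.811, -0.0, 0.0]
wrist_force: [-0.1, -0.4, 0.1]
finger_gap: 0.0508
grasp_force: 0.0
```

Emit:
step_arm(moves=[0, 0, -0.7, 0, 0, 0, 0.6, 0, 0, -0.7, 0, 0, 0, 0.6, 0, 0, -0.65, 0, 0, 0, 0.6, 0, 0, 0, 0, 0, 0, 0.6, 0, 0, 0, 0, 0, 0, 0.2, 0, 0, 0, 0, 0, 0, 0.1, 0, 0, 0, 0, 0, 0, 0.1, 0, 0, 0, 0, 0, 0, 0.1])

```text
clock: 5.1
tool_pos: [0.4813, -0.0441, 0.0268]
orientation: [0.585, 0.811, 0.001, 0.002]
wrist_force: [-1.3, -0.8, 5.7]
finger_gap: 0.0231
grasp_force: 59.4
```

```bash
cat > go.py <<'E'
from fit import *
Y=-.3685
TD=dpose(.5042,Y,.046)
RT=np.c_[TD[:3,1],TD[:3,0],-TD[:3,2]]
def need(dk,Rt=RT,p=None):
    s=manip.state();P=TD[:3,:3]@(np.array(dk)/1e3)+TD[:3,3] if p is None else np.array(p)
    rv=(R.from_matrix(Rt)*R.from_quat(s["orientation"]).inv()).as_rotvec()
    print("clock",s["clock"],"target",P,"d/30mm",(P-s["tool_pos"])/.03,"turn/6deg",rv/np.radians(6))
    Q=TD[:3,:3].T@(s["tool_pos"]-TD[:3,3])*1e3;print("tcp in deck",Q,"force deck",TD[:3,:3].T@s["wrist_force"],"axes/10mm x",TD[:3,0]/3,"y",TD[:3,1]/3,"z",TD[:3,2]/3)
E
python3 -c "
from go import *
need((82,215,29))"
```

```text
clock 5.1 target [ 0.5508 -0.1511  0.1301] d/30mm [ 2.3162 -3.5692  3.4444] turn/6deg [ 0.9259 -4.9025 -2.551 ]
tcp in deck [-25.5166 325.1584 -28.2438] force deck [ 1.6665 -0.7431  5.6039] axes/10mm x [0.2884 0.0133 0.1667] y [-0.0153  0.333   0.    ] z [-0.1665 -0.0077  0.2887]
```

Emit:
step_arm(moves=[0, 0, 1, 0, 0, 0, 0.1, 0, 0, 1, 0, 0, 0, 0.1, 0.386, -0.595, 0.24, 0.154, -0.817, -0.425, 0.1, 0.386, -0.595, 0.24, 0.154, -0.817, -0.425, 0.1, 0.386, -0.595, 0.24, 0.154, -0.817, -0.425, 0.1, 0.386, -0.595, 0.24, 0.154, -0.817, -0.425, 0.1, 0.386, -0.595, 0.24, 0.154, -0.817, -0.425, 0.1, 0.386, -0.595, 0.24, 0.154, -0.817, -0.425, 0.1, 0, 0, 0, 0, 0, 0, 0.1, 0, 0, 0, 0, 0, 0, 0.1])

```text
clock: 6.35
tool_pos: [0.5493, -0.1503, 0.1278]
orientation: [0.667, 0.7, 0.186, 0.176]
wrist_force: [0.2, -0.6, -0.4]
finger_gap: 0.0233
grasp_force: 58.8
```

```bash
python3 - <<'E'
from go import *
import st
need((82,215,29))
im={}
for c in("top","side"):
    im[c]=manip.camera(c)[0][:,:,::-1].copy();cv2.imwrite(f"pics/{c}1.png",im[c])
s=manip.state();Rm=R.from_quat(s["orientation"]).as_matrix()
Rw=np.c_[-Rm[:,0],Rm[:,1],-Rm[:,2]]
E=[]
for c in im:
    T=np.eye(4);T[:3,:3]=Rw;T[:3,3]=s["tool_pos"]-Rw@np.array([0,0,.0268])
    u,v=np.array(proj(c,T[:3,:3]@[.06,0,0]+T[:3,3])).astype(int);k=6
    r0,c0=v-28,u-32
    I=cv2.resize(im[c][r0:r0+64,c0:c0+64],None,fx=k,fy=k,interpolation=cv2.INTER_CUBIC)
    def L(T,pts,col):
        cv2.polylines(I,[np.array([((np.array(proj(c,T[:3,:3]@(np.array(p)/1e3)+T[:3,3]))-[c0,r0]+.5)*k).round() for p in pts]).astype(int)],False,col,1)
    L(T,[(24,-12,8),(118,-12,8),(118,-10,8),(58,7,8),(24,7,8)],(255,0,0))
    L(TD,[(68,78,5),(68,37,5)],(0,255,0));L(TD,[(76,37,9),(76,7,9)],(255,0,255));L(TD,[(77,80,0),(-69,80,0)],(0,0,255))
    E.append(I)
cv2.imwrite("pics/e.png",np.hstack(E))
E
```

```text
clock 6.35 target [ 0.5508 -0.1511  0.1301] d/30mm [ 0.0501 -0.0292  0.0773] turn/6deg [-0.0131 -0.0457 -0.0206]
tcp in deck [ 79.5739 215.9454  27.7222] force deck [-0.047  -0.5833 -0.3781] axes/10mm x [0.2884 0.0133 0.1667] y [-0.0153  0.333   0.    ] z [-0.1665 -0.0077  0.2887]
```

View pics/e.png

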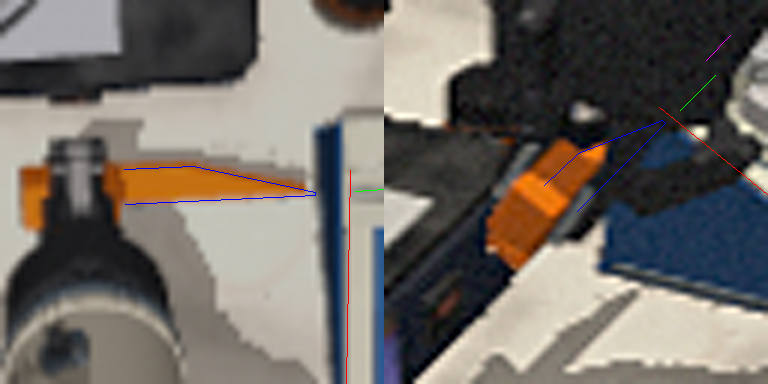

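```bash
cat > wf.py <<'E'
from go import *
def wpose(s,o):  # o: mm offset x,y in wedge and yaw deg of wedge in tool
    Rm=R.from_quat(s["orientation"]).as_matrix();Rw=np.c_[-Rm[:,0],Rm[:,1],-Rm[:,2]]
    T=np.eye(4);T[:3,:3]=Rw@R.from_euler('z',o[2],degrees=True).as_matrix();T[:3,3]=s["tool_pos"]+Rw@(np.array([o[0],o[1],-26.8])/1e3);return T
E
python3 - <<'E'
from wf import *
im=cv2.imread("pics/top1.png")[:,:,::-1];s=manip.state()
c="top";T=wpose(s,(0,0,0))
a=np.array(proj(c,T[:3,:3]@[.030,0,.004]+T[:3,3]));b=np.array(proj(c,T[:3,:3]@[.125,0,.004]+T[:3,3]))
print(a,b)
c0,c1=int(np.ceil(a[0])),int(b[0])+4;r0,r1=int(a[1])-9,int(a[1])+9
o=orange(im,(r0,r1,c0,c1))[r0:r1,c0:c1]
print((o*9).round().astype(int))
f=lambda q:((sil(c,wpose(s,q),WP)[r0:r1,c0:c1]-o)**2).sum()
st0=np.zeros(3);r=minimize(f,st0,method="Nelder-Mead",options=dict(initial_simplex=st0+np.r_[np.zeros((1,3)),3*np.eye(3)],xatol=.02,fatol=.005))
print(r.x,r.fun,f(st0))
# stand check in top image with same shared offset
E
```

```text
[289.1612 186.1557] [321.2366 184.6998]
[[0 0 0 0 0 0 0 0 0 0 0 0 0 0 0 0 0 0 0 0 0 0 0 0 0 0 0 0 0 0 0 0 0 0 0]
 [0 0 0 0 0 0 0 0 0 0 0 0 0 0 0 0 0 0 0 0 0 0 0 0 0 0 0 0 0 0 0 0 0 0 0]
 [0 0 0 0 0 0 0 0 0 0 0 0 0 0 0 0 0 0 0 0 0 0 0 0 0 0 0 0 0 0 0 0 0 0 0]
 [0 0 0 0 0 0 0 0 0 0 0 0 0 0 0 0 0 0 0 0 0 0 0 0 0 0 0 0 0 0 0 0 0 0 0]
 [0 0 0 0 0 0 0 0 0 0 0 0 0 0 0 0 0 0 0 0 0 0 0 0 0 0 0 0 0 0 0 0 0 0 0]
 [0 0 0 0 0 0 0 0 0 0 0 0 0 0 0 0 0 0 0 0 0 0 0 0 0 0 0 0 0 0 0 0 0 0 0]
 [0 1 1 1 1 1 1 1 1 1 0 0 0 0 0 0 0 0 0 0 0 0 0 0 0 0 0 0 0 0 0 0 0 0 0]
 [9 9 9 9 9 9 9 9 9 9 5 5 2 1 1 0 0 0 0 0 0 0 0 0 0 0 0 0 0 0 0 0 0 0 0]
 [9 9 9 9 9 9 9 9 9 9 9 9 9 9 9 8 4 1 1 1 0 0 0 0 0 0 0 0 0 0 0 0 0 0 0]
 [9 9 9 9 9 9 9 9 9 9 9 9 9 9 9 9 9 9 9 9 8 5 4 1 1 1 0 0 0 0 0 0 0 0 0]
 [9 9 9 9 9 9 9 9 9 9 9 9 9 9 9 9 9 9 9 9 9 9 9 9 9 9 5 4 0 0 0 0 0 0 0]
 [9 9 9 9 9 9 9 9 9 9 9 9 9 9 9 9 9 9 9 9 9 9 9 9 9 9 9 9 0 0 0 0 0 0 0]
 [9 9 9 9 9 9 9 9 9 9 9 9 9 8 8 8 8 8 8 6 6 5 5 5 5 4 3 3 0 0 0 0 0 0 0]
 [9 7 7 7 7 7 4 2 2 2 2 2 2 1 1 1 1 1 0 0 0 0 0 0 0 0 0 0 0 0 0 0 0 0 0]
 [0 0 0 0 0 0 0 0 0 0 0 0 0 0 0 0 0 0 0 0 0 0 0 0 0 0 0 0 0 0 0 0 0 0 0]
 [0 0 0 0 0 0 0 0 0 0 0 0 0 0 0 0 0 0 0 0 0 0 0 0 0 0 0 0 0 0 0 0 0 0 0]
 [0 0 0 0 0 0 0 0 0 0 0 0 0 0 0 0 0 0 0 0 0 0 0 0 0 0 0 0 0 0 0 0 0 0 0]
 [0 0 0 0 0 0 0 0 0 0 0 0 0 0 0 0 0 0 0 0 0 0 0 0 0 0 0 0 0 0 0 0 0 0 0]]
[-5.6906 -1.3117  1.2704] 1.3514572381973267 6.6550117
```

Emit:
step_arm(moves=[0.1, 0, 0.085, 0.08, -0.04, -0.18, 0.1, 0.023, -0.5, 0, 0, 0, 0, 0.1, 0.023, -0.5, 0, 0, 0, 0, 0.1, 0.023, -0.5, 0, 0, 0, 0, 0.1, 0, 0, 0, 0, 0, 0, 0.1, 0, 0, 0, 0, 0, 0, 0.1])

```text
clock: 7.2
tool_pos: [0.5545, -0.1959, 0.1303]
orientation: [0.674, 0.691, 0.189, 0.177]
wrist_force: [-0.6, -0.4, -0.9]
finger_gap: 0.0232
grasp_force: 58.8
```

```bash
cat > chk.py <<'E'
from wf import *
import sys
n=sys.argv[1];need((82,170,28))
c="top";im=manip.camera(c)[0];cv2.imwrite(f"pics/top{n}.png",im[:,:,::-1]);s=manip.state()
T=wpose(s,(-5.7,0,0))
a=np.array(proj(c,T[:3,:3]@[.034,0,.004]+T[:3,3]));b=np.array(proj(c,T[:3,:3]@[.125,0,.004]+T[:3,3]))
c0,c1=int(np.ceil(a[0])),int(b[0])+4;r0,r1=int(a[1])-9,int(a[1])+9
if len(sys.argv)>2: c1=int(proj(c,TD[:3,:3]@[.075,.039,.03]+TD[:3,3])[0])
o=orange(im,(r0,r1,c0,c1))[r0:r1,c0:c1]
f=lambda q:((sil(c,wpose(s,q),WP)[r0:r1,c0:c1]-o)**2).sum()
z=np.array([-5.,0,0]);r=minimize(f,z,method="Nelder-Mead",options=dict(initial_simplex=z+np.r_[np.zeros((1,3)),3*np.eye(3)],xatol=.02,fatol=.005))
TDt=dpose(.5044,-.3673,.048);W=np.linalg.inv(TDt)@wpose(s,r.x)
g=lambda p:(W[:3,:3]@(np.array(p)/1e3)+W[:3,3])*1e3
print("off",r.x,r.fun,"deck: origin",g((0,0,0)),"flat rear",g((-24,-12,0)),"flat tip",g((118,-12,0)))
k=8;r0,c0=int(a[1])-24,int(a[0])-30
I=cv2.resize(im[r0:r0+60,c0:c0+98][:,:,::-1],None,fx=k,fy=k,interpolation=cv2.INTER_CUBIC)
def L(T,pts,col):
    cv2.polylines(I,[np.array([((np.array(proj(c,T[:3,:3]@(np.array(p)/1e3)+T[:3,3]))-[c0,r0]+.5)*k).round() for p in pts]).astype(int)],False,col,1)
L(TDt,[(68,78,5),(68,-62,5)],(0,255,0));L(TDt,[(76,37,9),(76,7,9)],(255,0,255));L(TDt,[(102,80,-2),(-69,80,0)],(0,0,255));L(TDt,[(50,46,14),(50,-46,14)],(255,0,0))
cv2.imwrite(f"pics/f{n}.png",I)
E
python3 chk.py 2
```

```text
clock 7.2 target [ 0.5533 -0.1961  0.1292] d/30mm [-0.0396 -0.0037 -0.0344] turn/6deg [-0.0973  0.0084  0.1743]
tcp in deck [ 83.5495 170.0576  28.2976] force deck [-0.9963 -0.4157 -0.4114] axes/10mm x [0.2884 0.0133 0.1667] y [-0.0153  0.333   0.    ] z [-0.1665 -0.0077  0.2887]
off [-4.3114 -0.6583  0.8116] 2.6648612022399902 deck: origin [ 83.2004 173.3071   1.4867] flat rear [ 71.3924 197.4021   1.4383] flat tip [70.2589 55.4067  1.616 ]
```

View pics/f2.png

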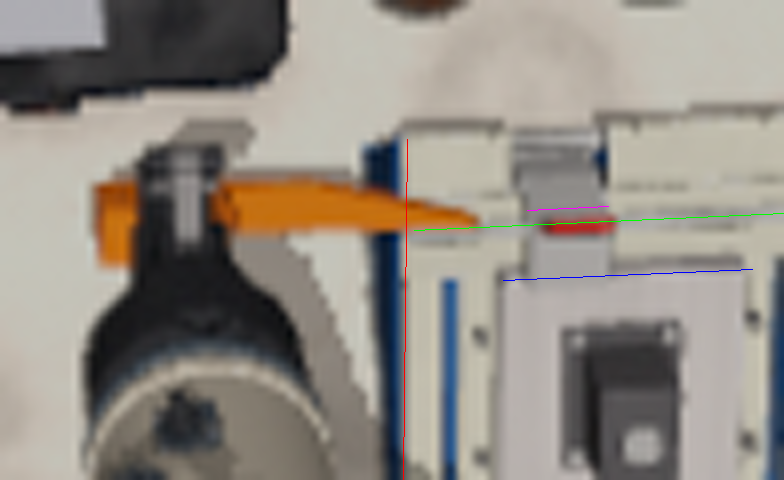

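Emit:
step_arm(moves=[0.014, -0.3, 0, 0, 0, 0, 0.1, 0.014, -0.3, 0, 0, 0, 0, 0.1, 0.014, -0.3, 0, 0, 0, 0, 0.1, 0, 0, 0, 0, 0, 0, 0.1])

```text
clock: 7.75
tool_pos: [0.5559, -0.2236, 0.1304]
orientation: [0.674, 0.691, 0.189, 0.178]
wrist_force: [-0.1, 0.1, -1.0]
finger_gap: 0.0233
grasp_force: 58.8
```

```bash
python3 chk.py 3
```

```text
clock 7.75 target [ 0.5533 -0.1961  0.1292] d/30mm [-0.0846  0.9173 -0.0397] turn/6deg [-0.093   0.0107  0.1781]
tcp in deck [ 83.6945 142.3927  28.3953] force deck [-0.5697  0.0991 -0.8169] axes/10mm x [0.2884 0.0133 0.1667] y [-0.0153  0.333   0.    ] z [-0.1665 -0.0077  0.2887]
off [-11.2655  -1.2106   1.7954] 10.7503080368042 deck: origin [ 82.7686 152.724    1.5184] flat rear [ 70.5602 176.6187   1.4614] flat tip [71.7958 34.6242  1.6931]
```

View pics/f3.png

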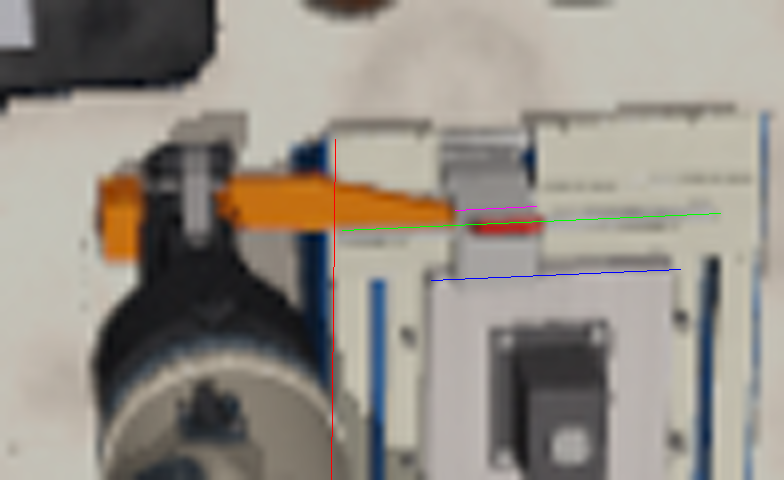

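Emit:
step_arm(moves=[0.002, -0.2, -0.005, 0, 0, 0, 0.1, 0.002, -0.2, -0.005, 0, 0, 0, 0.1, 0.002, -0.2, -0.005, 0, 0, 0, 0.1, 0.002, -0.2, -0.005, 0, 0, 0, 0.1, 0.002, -0.2, -0.005, 0, 0, 0, 0.1, 0, 0, 0, 0, 0, 0, 0.1])

```text
clock: 8.55
tool_pos: [0.5568, -0.2512, 0.1294]
orientation: [0.673, 0.692, 0.191, 0.176]
wrist_force: [3.1, 5.9, -2.1]
finger_gap: 0.0227
grasp_force: 58.8
```

```bash
python3 chk.py 4 x
```

```text
clock 8.55 target [ 0.5533 -0.1961  0.1292] d/30mm [-0.1141  1.8372 -0.0066] turn/6deg [-0.1208  0.0146  0.1439]
tcp in deck [ 82.8661 114.7852  27.7278] force deck [ 1.8794  5.7435 -3.5083] axes/10mm x [0.2884 0.0133 0.1667] y [-0.0153  0.333   0.    ] z [-0.1665 -0.0077  0.2887]
off [-11.3408  -2.1533   2.8717] 1.8609172105789185 deck: origin [ 80.966  124.9055   0.9555] flat rear [ 68.2728 148.5462   0.9787] flat tip [72.4049  6.6066  0.684 ]
```

Emit:
step_arm(moves=[0.007, -0.2, 0, 0, 0, 0, 0.1, 0.007, -0.2, 0, 0, 0, 0, 0.1, 0.007, -0.2, 0, 0, 0, 0, 0.1, 0.007, -0.2, 0, 0, 0, 0, 0.1, 0.007, -0.2, 0, 0, 0, 0, 0.1, 0, 0, 0, 0, 0, 0, 0.1])

```text
clock: 9.35
tool_pos: [0.5579, -0.281, 0.1298]
orientation: [0.673, 0.692, 0.191, 0.177]
wrist_force: [2.2, 7.1, -1.0]
finger_gap: 0.0232
grasp_force: 59.0
```

```bash
cat > chk2.py <<'E'
from wf import *
import sys
n=sys.argv[1];need((82,57,28))
c="top";im=manip.camera(c)[0];cv2.imwrite(f"pics/top{n}.png",im[:,:,::-1]);s=manip.state()
TDt=dpose(.5044,-.3673,.048)
T=wpose(s,(-5,0,0));a=proj(c,T[:3,3]);r0,c0=int(a[1])-32,int(a[0])-30;k=8
o=orange(im,(r0,r0+60,c0,c0+98))
# columns where orange: rear edge
col=o[r0:r0+60,c0:c0+98].sum(0);print("orange col sums",c0,col.round(1))
for y in(-24,24): print("handle end x",y,"pred col",proj(c,T[:3,:3]@[y/1e3,0,.038]+T[:3,3])[0])
I=cv2.resize(im[r0:r0+60,c0:c0+98][:,:,::-1],None,fx=k,fy=k,interpolation=cv2.INTER_CUBIC)
cv2.imwrite(f"pics/f{n}.png",I)
E
python3 chk2.py 5
```

```text
clock 9.35 target [ 0.5585 -0.3089  0.1292] d/30mm [ 0.0211 -0.9298 -0.0168] turn/6deg [-0.1164  0.0159  0.1358]
tcp in deck [82.8161 84.8943 28.1123] force deck [ 1.7209  6.9705 -2.1112] axes/10mm x [0.2884 0.0133 0.1667] y [-0.0153  0.333   0.    ] z [-0.1665 -0.0077  0.2887]
orange col sums 291 [ 0.   0.   0.   0.   0.   0.   0.   0.   0.   0.   0.   0.   0.   0.
  0.   0.   0.   0.   0.   0.   0.   0.   0.   1.8  6.8 10.4 10.7 10.9
 14.6 16.  10.4  3.   2.5  2.3  1.8  2.1  2.2  2.   2.2  3.   4.9  8.4
  8.1  7.4  7.6  6.6  6.6  6.7  6.4  0.   2.3  3.5  3.5  3.3  3.3  2.9
  3.1  3.2  2.6  2.2  4.4  4.3  3.8  3.8  3.3  3.3  3.4  2.6  2.4  2.3
  2.2  0.2  0.   0.   0.   0.   0.   0.   0.   0.   0.   0.   0.   0.
  0.   0.   0.   0.   0.   0.   0.   0.   0.   0.   0.   0.   0.   0. ]
handle end x -24 pred col 314.89779975338973
handle end x 24 pred col 331.48371645673313
```

View pics/f5.png

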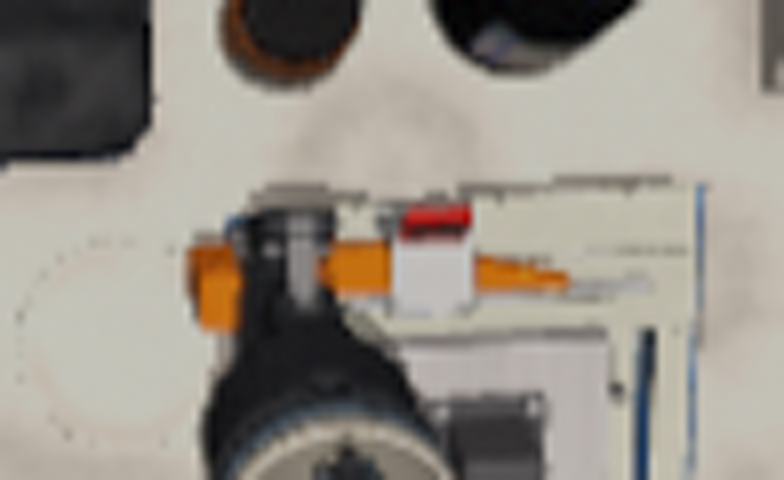

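Emit:
step_arm(moves=[0.007, -0.2, 0, 0, 0, 0, 0.1, 0.007, -0.2, 0, 0, 0, 0, 0.1, 0.007, -0.2, 0, 0, 0, 0, 0.1, 0.005, -0.15, 0, 0, 0, 0, 0.1, 0, 0, 0, 0, 0, 0, 0.1])

```text
clock: 10.02
tool_pos: [0.5588, -0.3035, 0.13]
orientation: [0.673, 0.693, 0.191, 0.177]
wrist_force: [3.0, 7.3, 0.2]
finger_gap: 0.023
grasp_force: 59.2
```

Emit:
step_arm(moves=[0.003, -0.08, 0, 0, 0, 0, 0.1, 0, 0, 0, 0, 0, 0, 0.1])

```text
clock: 10.28
tool_pos: [0.5585, -0.3058, 0.1297]
orientation: [0.673, 0.693, 0.191, 0.176]
wrist_force: [0.4, 6.5, 1.0]
finger_gap: 0.023
grasp_force: 59.6
```

Emit:
step_arm(moves=[0.003, -0.08, 0, 0, 0, 0, 0.1, 0, 0, 0, 0, 0, 0, 0.1])

```text
clock: 10.52
tool_pos: [0.5586, -0.3066, 0.1297]
orientation: [0.673, 0.693, 0.192, 0.175]
wrist_force: [-2.0, 14.0, 3.3]
finger_gap: 0.0231
grasp_force: 60.0
```

Emit:
step_arm(moves=[0.017, 0.01, -0.029, 0, 0, 0, 0.1, 0, 0, 0, 0, 0, 0, 0.1, 0, 0, 0, 0, 0, 0, 0.35, 0, 0, 0, 0, 0, 0, 0.4, 0, 0, 0, 0, 0, 0, 0.4])

```text
clock: 11.15
tool_pos: [0.5588, -0.3102, 0.1291]
orientation: [0.674, 0.691, 0.189, 0.178]
wrist_force: [-0.1, 0.5, -0.3]
finger_gap: 0.0345
grasp_force: 0.0
```

Emit:
step_arm(moves=[-0.25, -0.012, 0.43, 0, 0, 0, 0.4, -0.5, -0.023, 0.866, 0, 0, 0, 0.4, -0.5, -0.023, 0.866, 0, 0, 0, 0.4, 0, 0, 0, 0, 0, 0, 0.4, 0, 0, 0, 0, 0, 0, 0.4])

```text
clock: 11.78
tool_pos: [0.5211, -0.3115, 0.1934]
orientation: [0.674, 0.691, 0.189, 0.178]
wrist_force: [0.3, -0.0, 0.1]
finger_gap: 0.0343
grasp_force: 0.0
```

```bash
cat > look.py <<'E'
from wf import *
import sys
n=sys.argv[1];E=[]
for c,(r0,r1,c0,c1) in(("top",(150,240,310,395)),("side",(115,205,255,340))):
    im=manip.camera(c)[0][:,:,::-1];cv2.imwrite(f"pics/{c}{n}.png",im)
    E.append(cv2.resize(im[r0:r1,c0:c1],None,fx=4.6,fy=4.6,interpolation=cv2.INTER_CUBIC))
cv2.imwrite(f"pics/g{n}.png",np.hstack(E))
E
python3 look.py 6; python3 -c "
from go import *
need((0,0,80))"
```

```text
clock 11.875 target [ 0.4642 -0.3703  0.1333] d/30mm [-1.8952 -1.9762 -1.9594] turn/6deg [-0.108  -0.0044  0.1665]
tcp in deck [ 80.9391  56.6097 101.1461] force deck [-1.1284 -0.0699 -0.0899] axes/10mm x [0.2884 0.0133 0.1667] y [-0.0153  0.333   0.    ] z [-0.1665 -0.0077  0.2887]
```

View pics/g6.png

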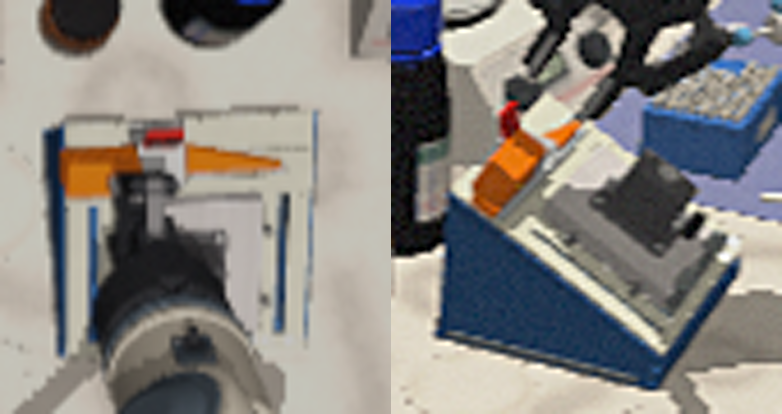

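```bash
python3 -c "
from go import *
RP=np.c_[TD[:3,0],-TD[:3,1],-TD[:3,2]]
need((0,0,85),RP)
print(manip.state()['qpos'])"
```

```text
clock 11.875 target [ 0.4617 -0.3705  0.1376] d/30mm [-1.9785 -1.9801 -1.8151] turn/6deg [  7.386    0.3486 -12.8225]
tcp in deck [ 80.9391  56.6097 101.1461] force deck [-1.1284 -0.0699 -0.0899] axes/10mm x [0.2884 0.0133 0.1667] y [-0.0153  0.333   0.    ] z [-0.1665 -0.0077  0.2887]
[-0.7965 -0.2318  1.7146  0.397   1.3133 -0.8566]
```

Emit:
step_arm(moves=[-0.152, -0.152, -0.14, 0.568, 0.027, -0.986, 0.6, -0.152, -0.152, -0.14, 0.568, 0.027, -0.986, 0.6, -0.152, -0.152, -0.14, 0.568, 0.027, -0.986, 0.6, -0.152, -0.152, -0.14, 0.568, 0.027, -0.986, 0.6, -0.152, -0.152, -0.14, 0.568, 0.027, -0.986, 0.6, -0.152, -0.152, -0.14, 0.568, 0.027, -0.986, 0.6, -0.152, -0.152, -0.14, 0.568, 0.027, -0.986, 0.6, -0.152, -0.152, -0.14, 0.568, 0.027, -0.986, 0.6, -0.152, -0.152, -0.14, 0.568, 0.027, -0.986, 0.6, -0.152, -0.152, -0.14, 0.568, 0.027, -0.986, 0.6, -0.152, -0.152, -0.14, 0.568, 0.027, -0.986, 0.6, -0.152, -0.152, -0.14, 0.568, 0.027, -0.986, 0.6])

```text
clock: 13.38
tool_pos: [0.4664, -0.3657, 0.1414]
orientation: [0.963, 0.078, 0.257, 0.009]
wrist_force: [0.3, 0.1, -0.5]
finger_gap: 0.0515
grasp_force: 0.0
```

Emit:
step_arm(moves=[-0.152, -0.152, -0.14, 0.568, 0.027, -0.986, 0.6, 0, 0, 0, 0, 0, 0, 0.6, 0, 0, 0, 0, 0, 0, 0.6])

```text
clock: 13.75
tool_pos: [0.4621, -0.3704, 0.1386]
orientation: [0.966, 0.024, 0.258, -0.005]
wrist_force: [-0.3, 0.4, 0.5]
finger_gap: 0.0513
grasp_force: 0.0
```

```bash
cat >go2.py <<'E'
from go import *
RP=np.c_[TD[:3,0],-TD[:3,1],-TD[:3,2]]
E
python3 -c "
from go2 import *
need((0,0,39),RP)
print(manip.state()['qpos'])"
```

```text
clock 13.75 target [ 0.4847 -0.3694  0.0978] d/30mm [ 0.7526  0.0332 -1.3606] turn/6deg [ 0.0204 -0.0188 -0.0236]
tcp in deck [ 0.8374  0.0425 85.6487] force deck [0.0431 0.4263 0.5909] axes/10mm x [0.2884 0.0133 0.1667] y [-0.0153  0.333   0.    ] z [-0.1665 -0.0077  0.2887]
[-0.9683 -0.2046  1.7859  0.4549  1.2946  0.4868]
```

Descend in steps, watch the force, then close.

Emit:
step_arm(moves=[0.25, 0.011, -0.45, 0, 0, 0, 0.6, 0.25, 0.011, -0.45, 0, 0, 0, 0.6, 0.25, 0.011, -0.45, 0, 0, 0, 0.6, 0, 0, 0, 0, 0, 0, 0.6])

```text
clock: 14.25
tool_pos: [0.4844, -0.3686, 0.096]
orientation: [0.966, 0.023, 0.257, -0.007]
wrist_force: [-0.5, -0.2, 0.4]
finger_gap: 0.0516
grasp_force: 0.0
```

Emit:
step_arm(moves=[0, 0, 0, 0, 0, 0, 0.4, 0, 0, 0, 0, 0, 0, 0.3, 0, 0, 0, 0, 0, 0, 0.2, 0, 0, 0, 0, 0, 0, 0.2], newtons=60)

```text
clock: 14.75
tool_pos: [0.4846, -0.3701, 0.0994]
orientation: [0.966, 0.023, 0.258, -0.004]
wrist_force: [-0.5, -0.2, 1.4]
finger_gap: 0.0291
grasp_force: 60.0
```

```bash
python3 -c "
from go2 import *
need((0,0,39),RP)"
```

```text
clock 14.75 target [ 0.4847 -0.3694  0.0978] d/30mm [ 0.0056  0.0245 -0.0549] turn/6deg [ 0.0291 -0.0079 -0.0002]
tcp in deck [ 0.6477 -0.727  40.527 ] force deck [ 0.2387 -0.1841  1.502 ] axes/10mm x [0.2884 0.0133 0.1667] y [-0.0153  0.333   0.    ] z [-0.1665 -0.0077  0.2887]
```

Emit:
step_arm(moves=[0.072, 0.003, 0.042, 0, 0, 0, 0.2, 0.072, 0.003, 0.042, 0, 0, 0, 0.2, 0.072, 0.003, 0.042, 0, 0, 0, 0.2, 0, 0, 0, 0, 0, 0, 0.2])

```text
clock: 15.25
tool_pos: [0.4896, -0.3701, 0.1022]
orientation: [0.966, 0.022, 0.257, -0.005]
wrist_force: [-10.2, -1.8, 2.4]
finger_gap: 0.0291
grasp_force: 60.7
```

```bash
python3 -c "
from go2 import *
need((8,0,39),RP)"
```

```text
clock 15.25 target [ 0.4916 -0.3691  0.1018] d/30mm [ 0.0684  0.0351 -0.0152] turn/6deg [ 0.025  -0.0412  0.0022]
tcp in deck [ 6.411  -0.9561 40.4444] force deck [-7.7129 -1.3097  7.2685] axes/10mm x [0.2884 0.0133 0.1667] y [-0.0153  0.333   0.    ] z [-0.1665 -0.0077  0.2887]
```

Emit:
step_arm(moves=[0.035, 0.015, 0.04, 0, 0, 0, 0.2, 0, 0, 0, 0, 0, 0, 0.2])

```text
clock: 15.5
tool_pos: [0.4909, -0.3695, 0.1031]
orientation: [0.966, 0.022, 0.257, -0.005]
wrist_force: [-5.9, -1.5, 0.2]
finger_gap: 0.0292
grasp_force: 60.2
```

```bash
python3 -c "
from go2 import *
need((8,0,39),RP)"
```

```text
clock 15.5 target [ 0.4916 -0.3691  0.1018] d/30mm [ 0.0249  0.0138 -0.0427] turn/6deg [ 0.0207 -0.0375  0.0037]
tcp in deck [ 7.978  -0.3782 40.4933] force deck [-5.0544 -1.2014  3.1078] axes/10mm x [0.2884 0.0133 0.1667] y [-0.0153  0.333   0.    ] z [-0.1665 -0.0077  0.2887]
```

Emit:
step_arm(moves=[-0.083, -0.004, 0.144, 0, 0, 0, 0.2, -0.083, -0.004, 0.144, 0, 0, 0, 0.2, -0.083, -0.004, 0.144, 0, 0, 0, 0.2, 0, 0, 0, 0, 0, 0, 0.2])

```text
clock: 16.0
tool_pos: [0.4845, -0.3696, 0.1172]
orientation: [0.966, 0.023, 0.258, -0.005]
wrist_force: [-0.8, 0.8, -3.9]
finger_gap: 0.0293
grasp_force: 59.5
```

```bash
python3 -c "
from go2 import *
need((8,0,100),RP)"
```

```text
clock 16.0 target [ 0.4612 -0.3705  0.1546] d/30mm [-0.7788 -0.0309  1.2478] turn/6deg [ 0.0252 -0.0109 -0.0019]
tcp in deck [ 9.5336 -0.1491 55.8909] force deck [-2.6298  0.8419 -2.9936] axes/10mm x [0.2884 0.0133 0.1667] y [-0.0153  0.333   0.    ] z [-0.1665 -0.0077  0.2887]
```

Emit:
step_arm(moves=[-0.5, -0.023, 0.866, 0, 0, 0, 0.2, -0.5, -0.023, 0.866, 0, 0, 0, 0.2, -0.3, 0, 0.9, 0, 0, 0, 0.2, 0, 0, 0, 0, 0, 0, 0.2])

```text
clock: 16.5
tool_pos: [0.446, -0.3719, 0.1988]
orientation: [0.965, 0.023, 0.26, -0.003]
wrist_force: [1.3, -0.6, -4.6]
finger_gap: 0.0291
grasp_force: 60.8
```

```bash
python3 - <<'E'
from go2 import *
for c in("top","side"):
    im,D=manip.camera(c);cv2.imwrite(f"pics/{c}7.png",im[:,:,::-1])
    r=manip.landmark_of(c,"tray");r2=manip.search_frame(c,"tray")
    if r: print(c,r[0],end=" ");o,d=ray(c,r[0]["location"]);print(o+d*(.003-o[2])/d[2])
    if r2: print(r2[0])
# tray region: rim points from depth z~.021 and bright paper
im,D=manip.camera("top");P=cloud("top",D)
g=cv2.imread("pics/top0.png");hsv=cv2.cvtColor(g,cv2.COLOR_BGR2HSV)
m=((hsv[...,1]<25)&(hsv[...,2]>150)).astype(np.uint8);m[:,205:]=0
m=cv2.morphologyEx(m,cv2.MORPH_OPEN,np.ones((5,5)))
n,l,st,ce=cv2.connectedComponentsWithStats(m)
for i in range(1,n):
    if st[i,4]>500:
        cc=max(cv2.findContours((l==i).astype(np.uint8),0,2)[0],key=cv2.contourArea);rr=cv2.minAreaRect(cc)
        b=[(lambda od:od[0]+od[1]*(.003-od[0][2])/od[1][2])(ray("top",(v,u)))[:2] for u,v in cv2.boxPoints(rr)]
        print(st[i],np.array(b),np.mean(b,0))
s=manip.state();Rt=np.c_[[1,0,0],[0,-1,0],[0,0,-1]].astype(float)
need(None,Rt,(.497,.21,.1));print(s["qpos"],s["wrist_force"])
E
```

```text
top {'location': [207.7, 161.9], 'confidence': 0.72} [0.503  0.2206 0.003 ]
{'extent': [164.1, 210.4, 60.9, 59.9], 'confidence': 0.55}
side {'location': [304.9, 195.2], 'confidence': 0.64} [0.4955 0.204  0.003 ]
{'extent': [189.4, 305.4, 113.3, 88.5], 'confidence': 0.69}
[   0   25  205   11 1936] [[1.1023 0.7708]
 [1.1033 0.0944]
 [1.0715 0.0938]
 [1.0702 0.7691]] [1.0868 0.432 ]
[ 135  119   26   65 1066] [[0.5819 0.3102]
 [0.7903 0.3106]
 [0.7884 0.2313]
 [0.5803 0.2317]] [0.6852 0.271 ]
[ 133  181   72   72 4234] [[0.3623 0.3095]
 [0.5883 0.3153]
 [0.5889 0.0874]
 [0.3636 0.0843]] [0.4758 0.1991]
clock 16.85 target [0.497 0.21  0.1  ] d/30mm [ 1.7152 19.3413 -3.1284] turn/6deg [-0.1184  4.9704 -0.4355]
tcp in deck [ 14.1138   0.9605 141.7907] force deck [-2.0141  0.4946 -3.3444] axes/10mm x [0.2884 0.0133 0.1667] y [-0.0153  0.333   0.    ] z [-0.1665 -0.0077  0.2887]
[-0.9969 -0.2532  1.7285  0.4512  1.4038  0.5106] [-0.0947  0.4907 -3.9034]
```

Emit:
step_arm(moves=[0.09, 0.5, 0.1, -0.01, 0.414, -0.036, 0.2, 0.09, 0.9, 0.1, -0.01, 0.414, -0.036, 0.2, 0.09, 0.96, 0, -0.01, 0.414, -0.036, 0.2, 0.09, 0.96, 0, -0.01, 0.414, -0.036, 0.2, 0.09, 0.96, 0, -0.01, 0.414, -0.036, 0.2, 0.09, 0.96, 0, -0.01, 0.414, -0.036, 0.2, 0.09, 0.96, 0, -0.01, 0.414, -0.036, 0.2, 0.09, 0.96, 0, -0.01, 0.414, -0.036, 0.2, 0.09, 0.96, 0, -0.01, 0.414, -0.036, 0.2, 0.09, 0.96, 0, -0.01, 0.414, -0.036, 0.2, 0.09, 0.96, 0, -0.01, 0.414, -0.036, 0.2, 0.09, 0.96, 0, -0.01, 0.414, -0.036, 0.2])

```text
clock: 18.35
tool_pos: [0.4783, -0.0392, 0.2011]
orientation: [1.0, 0.001, 0.0, 0.001]
wrist_force: [0.2, 0.1, -4.4]
finger_gap: 0.0288
grasp_force: 60.5
```

Emit:
step_arm(moves=[0.09, 0.96, -0.1, 0, 0, 0, 0.2, 0.09, 0.96, -0.2, 0, 0, 0, 0.2, 0.09, 0.96, -0.3, 0, 0, 0, 0.2, 0.09, 0.96, -0.3, 0, 0, 0, 0.2, 0.09, 0.96, -0.3, 0, 0, 0, 0.2, 0.09, 0.96, -0.3, 0, 0, 0, 0.2, 0.09, 0.96, -0.3, 0, 0, 0, 0.2, 0.09, 0.9, -0.3, 0, 0, 0, 0.2, 0, 0.4, -0.3, 0, 0, 0, 0.2, 0, 0, 0, 0, 0, 0, 0.2, 0, 0, 0, 0, 0, 0, 0.2])

```text
clock: 19.73
tool_pos: [0.4997, 0.1991, 0.1298]
orientation: [1.0, 0.0, 0.001, 0.001]
wrist_force: [-0.9, 0.3, -4.0]
finger_gap: 0.0291
grasp_force: 60.5
```

```bash
python3 - <<'E'
from go2 import *
s=manip.state();Rt=np.c_[[1,0,0],[0,-1,0],[0,0,-1]].astype(float)
need(None,Rt,(.499,.204,.0435));print(s["wrist_force"])
E=[]
for c,(r0,r1,c0,c1) in(("top",(160,250,110,210)),("side",(230,330,120,260))):
    im=manip.camera(c)[0][:,:,::-1].copy()
    E.append(cv2.resize(im[r0:r1,c0:c1],(396,396),interpolation=cv2.INTER_CUBIC))
cv2.imwrite("pics/h.png",np.hstack(E))
E
```

```text
clock 19.725 target [0.499  0.204  0.0435] d/30mm [-0.0227  0.1617 -2.8751] turn/6deg [ 0.0237  0.0171 -0.0054]
tcp in deck [ 51.5734 567.2558  46.1493] force deck [-2.7546  0.3086 -3.0544] axes/10mm x [0.2884 0.0133 0.1667] y [-0.0153  0.333   0.    ] z [-0.1665 -0.0077  0.2887]
[-0.8717  0.2688 -4.0225]
```

View pics/h.png

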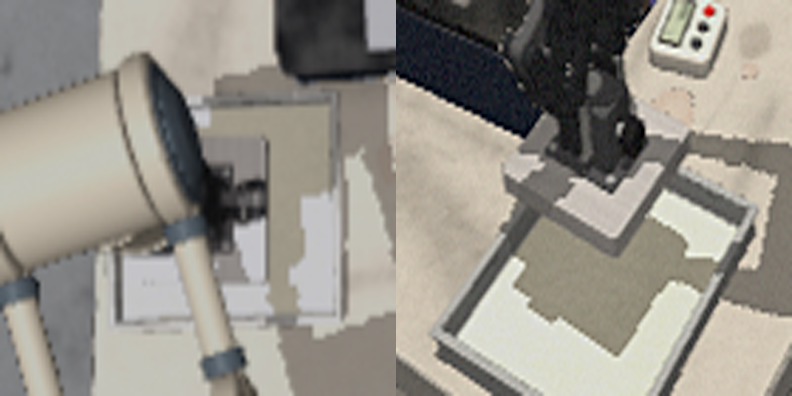

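Emit:
step_arm(moves=[0, 0, -0.6, 0.02, 0.02, 0, 0.2, 0, 0, -0.7, 0, 0, 0, 0.2, 0, 0, -0.7, 0, 0, 0, 0.2, 0, 0, -0.4, 0, 0, 0, 0.2, 0, 0, -0.2, 0, 0, 0, 0.2, 0, 0, 0, 0, 0, 0, 0.2])

```text
clock: 20.58
tool_pos: [0.4995, 0.1997, 0.0514]
orientation: [1.0, 0.0, -0.0, 0.0]
wrist_force: [-0.0, 0.8, -3.2]
finger_gap: 0.0292
grasp_force: 60.6
```

Emit:
step_arm(moves=[0, 0, -0.07, 0, 0, 0, 0.2, 0, 0, -0.07, 0, 0, 0, 0.2, 0, 0, -0.07, 0, 0, 0, 0.2, 0, 0, 0, 0, 0, 0, 0.2])

```text
clock: 21.08
tool_pos: [0.4994, 0.1998, 0.0451]
orientation: [1.0, 0.001, -0.0, 0.0]
wrist_force: [0.5, -0.5, -3.8]
finger_gap: 0.0288
grasp_force: 60.6
```

Emit:
step_arm(moves=[0, 0, -0.06, 0, 0, 0, 0.2, 0, 0, 0, 0, 0, 0, 0.2])

```text
clock: 21.32
tool_pos: [0.4997, 0.1999, 0.044]
orientation: [1.0, 0.001, 0.0, -0.0]
wrist_force: [-1.3, -0.3, -0.7]
finger_gap: 0.0294
grasp_force: 61.1
```

Emit:
step_arm(moves=[0, 0, -0.04, 0, 0, 0, 0.2, 0, 0, 0, 0, 0, 0, 0.2])

```text
clock: 21.58
tool_pos: [0.4998, 0.2, 0.0439]
orientation: [1.0, 0.001, 0.0, -0.0]
wrist_force: [-4.0, 0.3, 5.7]
finger_gap: 0.029
grasp_force: 61.8
```

Emit:
step_arm(moves=[0, 0, 0, 0, 0, 0, 0.45, 0, 0, 0, 0, 0, 0, 0.6, 0, 0, 0, 0, 0, 0, 0.6, 0, 0, 0.5, 0, 0, 0, 0.6, 0, 0, 1, 0, 0, 0, 0.6, 0, 0, 1, 0, 0, 0, 0.6, 0, 0, 1, 0, 0, 0, 0.6, 0, 0, 0, 0, 0, 0, 0.6, 0, 0, 0, 0, 0, 0, 0.6])

```text
clock: 22.7
tool_pos: [0.4994, 0.1998, 0.147]
orientation: [1.0, 0.001, -0.0, 0.0]
wrist_force: [-0.3, -0.4, 0.2]
finger_gap: 0.0512
grasp_force: 0.0
```

```bash
python3 - <<'E'
from go2 import *
im,D=manip.camera("side");P=cloud("side",D)
x,y,z=P[...,0],P[...,1],P[...,2]
m=(abs(x-.5)<.08)&(abs(y-.2)<.09)
q=P[m];t=q[(q[:,2]>.012)&(q[:,2]<.023)&(abs(q[:,0]-.5)<.06)&(abs(q[:,1]-.2)<.06)]
A=np.c_[t[:,:2],np.ones(len(t))];k=np.linalg.lstsq(A,t[:,2],rcond=None)[0];print(len(t),k,t.mean(0))
w=cloud("side",np.load("side0.npy"))
b=cv2.imread("pics/side6.png").astype(int);d=np.abs(im[:,:,::-1].astype(int)-b).max(-1)[115:175,258:292];print("wedge/catch region change",(d>40).mean())
for c in("top","side"):
    if c=="top": manip.camera(c)
    for l in("platform","tray","wedge","lab_timer"):
        r=manip.landmark_of(c,l)
        if r:o,dd=ray(c,r[0]["location"]);print(c,l,r[0],(o+dd*(.003-o[2])/dd[2])[:2])
print(manip.state()["tool_pos"],manip.state()["wrist_force"])
E
```

```text
1090 [ 0.0092 -0.0105  0.0157] [0.4886 0.215  0.018 ]
wedge/catch region change 0.37941176470588234
top platform {'location': [211.1, 171.5], 'confidence': 0.78} [0.4923 0.1897]
top tray {'location': [187.8, 324.9], 'confidence': 0.58} [ 0.5682 -0.2972]
top lab_timer {'location': [190.7, 233.0], 'confidence': 0.63} [ 0.5581 -0.0056]
side platform {'location': [302.1, 194.0], 'confidence': 0.74} [0.5025 0.199 ]
side tray {'location': [304.1, 196.1], 'confidence': 0.48} [0.4952 0.2013]
side wedge {'location': [155.9, 284.5], 'confidence': 0.55} [ 0.639  -0.4986]
side lab_timer {'location': [236.6, 223.5], 'confidence': 0.57} [ 0.5727 -0.0183]
[0.4995 0.1998 0.147 ] [-1.0674 -0.1604  0.0537]
```

```bash
python3 - <<'E'
from go2 import *
for c,bx in(("side",(120,170,265,300)),("top",(170,200,315,375))):
    im=manip.camera(c)[0]
    for n,i in(("then",cv2.imread(f"pics/{c}6.png")[:,:,::-1]),("now",im)):
        o=orange(i,bx);v,u=np.nonzero(o>.5);f=i.astype(int);r=(f[...,0]>150)&(f[...,1]<70)&(f[...,2]<70);q=np.zeros_like(r);q[bx[0]-15:bx[1],bx[2]:bx[3]]=r[bx[0]-15:bx[1],bx[2]:bx[3]]
        print(c,n,len(v),v.mean(),u.mean(),v.min(),v.max(),u.min(),u.max(),"red",q.sum(),np.argwhere(q).mean(0))
E
```

```text
side then 215 149.66976744186047 281.1860465116279 137 161 273 295 red 13 [145.3077 283.2308]
side now 203 150.44334975369458 281.320197044335 141 161 273 295 red 1 [153. 283.]
top then 266 185.02255639097746 340.4887218045113 178 192 323 370 red 14 [178.5714 345.9286]
top now 294 185.44897959183675 340.15646258503403 178 192 323 370 red 14 [178.5714 345.9286]
```

Wedge and catch are unchanged since the wedge was set (same extents in both views); the platform is flat in the tray.

```bash
python3 -c "
from bench import manip
print(manip.job_done())"
```

```text
the job is handed in; nothing more can be done
None
```

The job is handed in at about 23 s of the 61 s allowed: the wedge is driven in until its shoulder met the catch and holds it open alone, and the platform rests flat and released near the tray's middle. The judge's verdict was not shown, and I did not re-measure the timer, jar and bottle closely at the end.

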